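Load the brass pads into the spring magazine

TASK

Load the two brass clamp pads into the blue spring-loaded magazine, one at a time: press each down flat until both black lips have snapped back over it, the first before you bring the second over. Then slide the clear cover by its red tab fully shut over the mouth, and leave the other things on the bench where they are.

Things in the scene. Friction and masses are not known exactly. Their poses are not given: they have to be found in the camera images.
- magazine: Blue-based spring magazine, fixed. Origin on the bench below its mouth's centre; z up, y along the mouth (the cover's way), x across. Base 96 mm in x, y -50 to +150, 8 mm thick. Well: 31 (x) by 63 (y) mm; four corner guides at |y| 25-36 mm, 75 mm high, top 6 mm flared; the long sides between them are open down to the base. Cover rails 75 mm high at |x| 38-43 mm, y -47 to +147.
- follower (a joint): Orange plate in the well, sprung upwards: 0 = up (its top 61 mm above the bench, well empty), grows in m as it is pressed down, at most 0.045. Spring about 9 N at 0, 15.5 N at the bottom, damped. A second pad is pressed on top of the first and drives both deeper.
- mouth (a point): Centre of the mouth at the level of the lips' flat undersides, 62 mm above the bench; axes as the magazine's. A pad laid level in the mouth rests on the lips' sloping tops, underside about 70 mm up. A light push parts the lips; press on, up to 8 to 18 N, until its top is 3 to 5 mm below this level: they snap out over it, and when let go it rises against them.
- lip_left (a joint): Sprung black lip at the +y end of the mouth (16 mm wide, standing 5.5 mm into the well, so the gap between the lips is 52 mm); 0 = fully out over the well, grows in m as it is pushed back, 5.5 mm clears the well, at most 8 mm.
- lip_right (a joint): The same lip at the -y end of the mouth; 0 = fully out over the well, grows in m as it is pushed back.
- cover (a joint): Travel in m of the clear cover (88 by 84 mm, 3 mm thick, underside 76 mm above the bench) along the magazine's -y: 0 to 0.015 at the start = open, 0.100 = fully shut over the mouth, at its end stop. It slides stiffly (about 2 N) and stays where it is left. A pad standing proud of the lips blocks it.
- cover_tab (a point): Centre of the upright red tab on the cover's outer (+y) edge, 94 mm above the bench: 50 mm in x, 10 mm in y, 30 mm tall (79 to 109 mm above the bench); axes as the magazine's. Push its +y face towards -y, or pinch it across its 10 mm.
- pad_a_center (a point): Brass clamp pad, 28 (x) by 60 (y) by 18 (z) mm, about 0.22 kg, two small dark holes in its top; lies flat on the bench. This point is its centre, 9 mm above its underside. Either pad may go in first, either way round.
- pad_b_center (a point): Brass clamp pad, 28 (x) by 60 (y) by 18 (z) mm, about 0.22 kg, two small dark holes in its top; lies flat on the bench. This point is its centre, 9 mm above its underside. Either pad may go in first, either way round.
- steel_block: Dark steel block 40 by 50 by 22 mm among the brass pads; not wanted, leave it. Origin at the centre of its underside.
- funnel: Bystander: steel funnel cone, 96 mm wide at the top, 55 mm high. Origin at the centre of its underside.
- fitting: Bystander: small turned brass fitting, 26 mm wide, 34 mm high. Origin at the centre of its underside.
- driver: Bystander: screwdriver with an orange handle, 190 mm long, lying on the bench. Origin under its middle.
- bolt_cup: Bystander: green plastic cup, 70 mm wide, 60 mm high. Origin at the centre of its underside.
- paste_jar: Bystander: white jar with a blue label, 52 mm wide, 70 mm high. Origin at the centre of its underside.
Things that resemble listed ones, but are neither listed nor needed, are in the scene too. Leave any orange or pink look-alike of the part that bears pad_a_center alone. Leave any purple look-alike of the part that bears pad_b_center alone.

How it is judged:
On the way, in this order (a step that is already met when the one before it is completed fails the run):
1. one pad is in the magazine below both lips, which have snapped back out, while the other pad is still away from the mouth (over 50 mm) ((((z of pad_a_center in the frame of magazine between 0.015 and 0.0545 m and x of pad_a_center in the frame of magazine between -0.004 and 0.004 m and y of pad_a_center in the frame of magazine between -0.004 and 0.004 m and angle between pad_a_center's own z axis and vertical below 0.12 rad) and horizontal distance between pad_b_center and mouth above 0.05 m and value of joint each of lip_left, lip_right below 0.0015 m) or ((z of pad_b_center in the frame of magazine between 0.015 and 0.0545 m and x of pad_b_center in the frame of magazine between -0.004 and 0.004 m and y of pad_b_center in the frame of magazine between -0.004 and 0.004 m and angle between pad_b_center's own z axis and vertical below 0.12 rad) and horizontal distance between pad_a_center and mouth above 0.05 m and value of joint each of lip_left, lip_right below 0.0015 m))), for 0.2 s.
2. both pads are in the magazine below the lips, which have snapped back out, with the cover not yet moved over the mouth (z of pad_a_center in the frame of magazine between 0.015 and 0.0545 m and x of pad_a_center in the frame of magazine between -0.004 and 0.004 m and y of pad_a_center in the frame of magazine between -0.004 and 0.004 m and angle between each of pad_a_center, pad_b_center's own z axis and vertical below 0.12 rad and z of pad_b_center in the frame of magazine between 0.015 and 0.0545 m and x of pad_b_center in the frame of magazine between -0.004 and 0.004 m and y of pad_b_center in the frame of magazine between -0.004 and 0.004 m and value of joint each of lip_left, lip_right below 0.0015 m and value of joint cover below 0.04 m), for 0.2 s.
At the end, for the whole second after the job is handed in: Both brass pads lie level (within 0.12 rad) and at rest in the magazine's well, centred within 4 mm, the upper one's top no more than 1.5 mm above the lips' underside level; both lips are out over them (within 1.5 mm); the cover is shut to within 4 mm of its end stop (z of pad_a_center in the frame of magazine between 0.015 and 0.0545 m and x of pad_a_center in the frame of magazine between -0.004 and 0.004 m and y of pad_a_center in the frame of magazine between -0.004 and 0.004 m and angle between each of pad_a_center, pad_b_center's own z axis and vertical below 0.12 rad and z of pad_b_center in the frame of magazine between 0.015 and 0.0545 m and x of pad_b_center in the frame of magazine between -0.004 and 0.004 m and y of pad_b_center in the frame of magazine between -0.004 and 0.004 m and value of joint each of lip_left, lip_right below 0.0015 m and value of joint cover above 0.096 m and linear speed of each of pad_a, pad_b below 0.02 m/s); the robot touches nothing.
It fails at once if a bystander (steel block, funnel, fitting, screwdriver, cup, jar) is moved by more than 30 mm (distance of any of steel_block, funnel, fitting, driver, bolt_cup, paste_jar from where it was at the start of the episode above 0.03 m).
It also fails if it takes over 72 s, if anything falls off the work surface, if the arm or the gripper's body presses on something with over 40 N, if the wrist force passes 120 N, or if a joint passes its speed limit or range.

ROBOT

A 7-joint arm with a two-finger parallel gripper is mounted at the origin on the work surface. World frame = base frame: x ahead of the robot, y to its left, z up, the work surface at z = 0. Lengths are in m, angles in rad, forces in N, time in s.
With the tool pointing down it reaches from about 0.4 to 0.875 m from the base axis. Payload 19.3 kg.
Tool frame: the origin (TCP) lies midway between the tips of the shut fingers; the grasp point (between the pads) lies 19 mm behind it; x points along the fingers, y is the direction in which the jaws open and shut, and the axes are right-handed (so a half turn about x gives the same grasp; the last joint's range is limited). The gripper opens to 85 mm and grips with 20 to 120 N. Pads are 22 mm wide; open, the fingers measure 114 mm over their backs; the gripper's body (76 mm by 85 mm) begins 54 mm behind the grasp point. The pads swing forward as they close: fully open they stand 13 mm farther back than shut.
Start: joints at [-1.234, 0.521, -0.036, 1.599, 0.021, 1.021, -0.113], TCP at [0.247, 0.574, 0.231] pointing down, gripper open.
Joint ranges: [-2.91, 2.91], [-0.3, 2.13], [-1.5, 1.42], [0.17, 2.43], [-1.26, 4.41], [0.16, 1.93], [-2.52, 2.52]. Speed limits (rad/s): [1.89, 1.89, 2.39, 2.39, 3.01, 3.01, 3.01].

INTERFACE

Orientations are given as [roll, pitch, yaw] about the fixed x, y, z axes, in that order (R = Rz(yaw) Ry(pitch) Rx(roll)).
In Python, from workcell import telemetry, vision, workorder gives the robot as it stands. The module is installed in compiled form; this text tells all that it offers.
- The arm moves only by the tool play_rows, never from a script. Its argument "deltas" is a list of rows, each a list of 7 numbers: the shift along the world's x, y, z in mm, then the turn, a rotation vector about the world's x, y, z in degrees, then the finger opening in mm, from 0 to 85.4. In form: [[x, y, z, wx, wy, wz, jaw], ...]. A call has 1 to 8 rows; each row shifts and turns the commanded pose from where the row before left it; what a row does not reach is not made up. A row lasts 1/8 s, in which the tool goes at most 62.5 mm and 10.7 degrees, less where a joint would pass 70% of its speed; a pose out of reach is approached as far as the arm can. A call with a gripper value outside its range is refused whole. The fingers move at their own pace and stop on an object; "grip_force" is the grip in N (left out, the last holds). Time passes only in rows, so rows that do not move let the fingers close. It gives the time, the measured TCP pose, the force and the opening at its end, in the units of the state.
- telemetry.observe(): the state, without advancing time (a new reading comes with each control period).
- vision.grab_frame(name): name is "scene" or "side" or "wrist"; returns the picture (420x560x3 uint8, red, green, blue); there is no depth.
- vision.camera_info(name): a dict with "mtx" (3x3 intrinsics, pixels), "rvec" (rotation vector, rad) and "tvec" (3), from world to camera coordinates, as OpenCV has them. Camera axes: x right, y down, z forward; pixel columns grow to the right and rows downward; lengths in m; the calibration is good to about 2 mm. A picture is of the moment at which its call begins: read the wrist's pose just before it. camera_info takes no time and is no camera call; for the wrist camera it gives the pose at the moment of the call.
- workorder.job_done(): hands the job in, once; it reports no verdict.
The state is a dict: "clock": time; "qpos": joint angles; "qd": joint speeds; "joint_efforts": joint torques, N m; "position": TCP position; "tool_rot": TCP orientation; "force": force on the tool from outside, world axes, zero at the start; "moment": the same for the moment, N m; "grip_width": finger opening in m.
Only numpy, scipy, OpenCV 4.12 (cv2) and the standard library are available. Lean on these libraries where they do the work, as an engineer would, in place of code of your own. Each camera call takes 0.05 s, during which the arm holds its last target. There are 200 camera calls.

## Working session

There is one attempt and no reset: what is moved stays moved. The work goes in short steps, Python scripts to look and compute and a tool call to move; the robot and the scene stay as the last step left them, time stands still between calls to the robot, and variables do not carry over. Pictures are saved under pics/ and viewed, about 8 in all and at most 12, crops included, and the job is handed in when it is done.

Besides the shell and the picture viewer there is one more tool, called after ">>>" as name([rows], argument=value, ...), one row to a line, values as JSON. play_rows: Moves the arm, as the interface text tells. Its arguments: {"type":"object","properties":{"deltas":{"type":"array","items":{"type":"array","items":{"type":"number"}}},"grip_force":{"type":"number"}},"required":["deltas"]}

```bash
mkdir -p pics; python3 - <<'E'
from workcell import telemetry, vision
import cv2,numpy as np
print(telemetry.observe())
for n in("scene","side","wrist"):
    print(n,vision.camera_info(n))
    np.save(f"pics/{n}0.npy",f:=vision.grab_frame(n)); cv2.imwrite(f"pics/{n}0.png",f[:,:,::-1])
E
```

```text
{'clock': 0.0, 'qpos': array([-1.23419428,  0.52201187, -0.03631764,  1.60000246,  0.02122079,
        1.02111051, -0.11279659]), 'qd': array([-1.47003530e-04, -1.80636478e-04, -1.98368536e-04,  8.59693477e-04,
       -9.29351872e-04,  2.52945671e-04,  7.04201508e-05]), 'joint_efforts': array([-1.08827062e-03, -9.27125216e+01,  1.97911575e+00, -3.69933379e+01,
        1.77669228e-02,  8.13496008e-03, -1.42494784e-06]), 'position': array([0.24720687, 0.57366256, 0.23072917]), 'tool_rot': array([-1.47915771,  1.56964964, -1.88596401]), 'force': array([-0.80587019,  0.37966381,  0.16205948]), 'moment': array([ 0.01361114, -0.01540096, -0.01338672]), 'grip_width': 0.0854162600862095}
scene {'mtx': array([[438.98855932,   0.        , 278.22919728],
       [  0.        , 438.98855932, 208.82650545],
       [  0.        ,   0.        ,   1.        ]]), 'rvec': array([ 1.97095589,  1.76701208, -0.53225217]), 'tvec': array([ 7.03590193e-04, -4.15513612e-01,  1.38027579e+00])}
side {'mtx': array([[410.26575692,   0.        , 277.35463922],
       [  0.        , 410.26575692, 209.61427802],
       [  0.        ,   0.        ,   1.        ]]), 'rvec': array([ 2.14980487, -0.22824584,  0.10654672]), 'tvec': array([-0.56743187,  0.11257747,  0.88622397])}
wrist {'mtx': array([[358.78343444,   0.        , 282.51554479],
       [  0.        , 358.78343444, 210.89877149],
       [  0.        ,   0.        ,   1.        ]]), 'rvec': array([-2.41021356, -1.58470797, -0.23495861]), 'tvec': array([-0.6232377 , -0.03789911,  0.38080902])}
```

View pics/scene0.png

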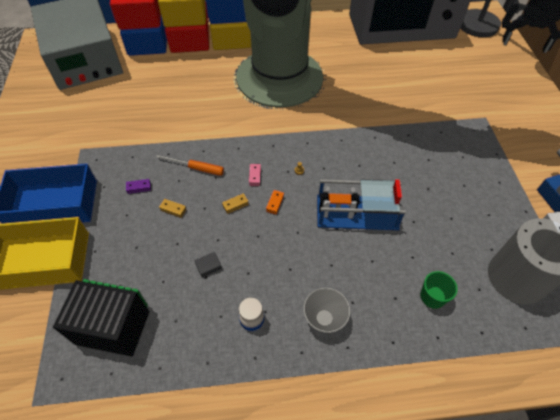

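View pics/side0.png

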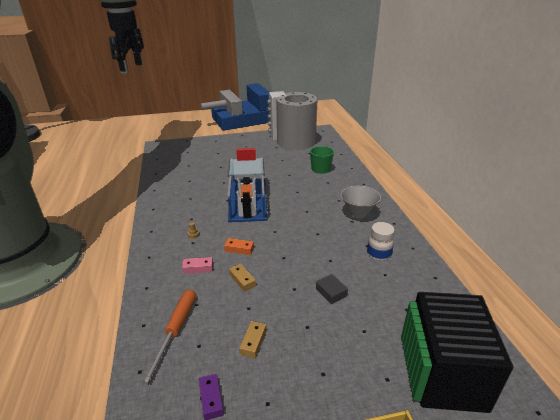

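The scene picture shows the brass pads at about (173,208) and (235,203). The magazine is at (360,204), with the red tab at (398,190). Next I'll measure the pads and the magazine.

```bash
cat > h.py <<'E'
from workcell import telemetry, vision
import cv2,numpy as np
from scipy.spatial.transform import Rotation as R
def ray(px,z,ci):
    """pixels (n,2) -> world xy on the plane z"""
    Rm=cv2.Rodrigues(ci["rvec"])[0]; c=-Rm.T@ci["tvec"]
    p=cv2.undistortPoints(np.float64(px).reshape(-1,1,2),ci["mtx"],None)[:,0]
    d=np.c_[p,np.ones(len(p))]@Rm
    return (c+d*((z-c[2])/d[:,2])[:,None])[:,:2]
def proj(P,ci): return cv2.projectPoints(np.float64(P),ci["rvec"],ci["tvec"],ci["mtx"],None)[0][:,0]
def blobs(img,lo,hi,amin=40):
    m=cv2.inRange(cv2.cvtColor(img,cv2.COLOR_RGB2HSV),lo,hi)
    m=cv2.morphologyEx(m,cv2.MORPH_CLOSE,np.ones((5,5)))
    cs=cv2.findContours(m,cv2.RETR_EXTERNAL,cv2.CHAIN_APPROX_NONE)[0]
    return [c[:,0] for c in cs if cv2.contourArea(c)>amin]
def rect(c,z,ci):
    """contour -> world min-area rectangle: centre mm, sides mm, yaw of long side deg"""
    (x,y),(w,h),a=cv2.minAreaRect((ray(c,z,ci)*1000).astype(np.float32))
    if w<h: w,h,a=h,w,a+90
    return np.round([x,y,w,h,(a+90)%180-90],1)
def grab(n,save=None):
    ci=vision.camera_info(n); f=vision.grab_frame(n)
    if save: np.save(f"pics/{save}.npy",f); cv2.imwrite(f"pics/{save}.png",f[:,:,::-1])
    return f,ci
BRASS=((14,100,60),(26,255,255)); RED=((0,180,90),(4,255,255)); BLUE=((102,130,40),(120,255,255)); ORANGE=((5,180,90),(13,255,255))
E
python3 - <<'E'
from h import *
for n in("scene","side"):
    f=np.load(f"pics/{n}0.npy"); ci=vision.camera_info(n)
    for nm,k,z in(("brass",BRASS,.018),("red",RED,.109),("blue",BLUE,.008)):
        for c in blobs(f,*k):
            r=rect(c,z,ci)
            if 300<r[0]<900 and -500<r[1]<450: print(n,nm,c.mean(0).round(),len(c),r)
    hsv=cv2.cvtColor(f,cv2.COLOR_RGB2HSV)
    if n=="scene":print(hsv[203,228],hsv[208,166],hsv[204,276],hsv[187,398])
print(telemetry.observe()["clock"])
E
```

```text
scene brass [221. 368.] 1632 [ 750.9 -132.  1238.6  445.8   83.7]
scene brass [172. 208.] 62 [ 477.9 -316.1   66.9   35.9   62. ]
scene brass [235. 203.] 62 [ 480.5 -161.5   62.3   39.4  -67.7]
scene brass [274. 203.] 54 [489.1 -64.3  53.5  22.4 -23.9]
scene brass [299. 168.] 31 [386.8  11.   40.6  21.   -7.6]
scene red [397. 191.] 48 [549.9 209.6  63.4  13.6 -14.7]
scene blue [349. 215.] 263 [547.4 122.4 220.3 121.8  57.4]
[ 20 177 134] [ 20 179 181] [ 13 237 209] [  2 229 199]
side brass [389. 417.] 100 [ 634.2 -494.6   66.7   13.   -12.1]
side brass [253. 339.] 94 [ 470.2 -324.8   70.8   32.2   61.8]
side brass [242. 277.] 67 [ 472.4 -171.5   73.7   34.4  -67.8]
side brass [192. 231.] 39 [382.9   8.2  62.8  22.6  88.5]
side red [246. 154.] 53 [534.8 186.6  61.9  45.1  80.9]
side blue [379. 252.] 58 [ 771.8 -147.7   52.9   38.9  -32.9]
side blue [247. 201.] 243 [526.3 139.  219.5  97.8  81.6]
0.15
```

```bash
python3 - <<'E'
from h import *
s=telemetry.observe(); T=R.from_euler('xyz',s["tool_rot"])
print(T.as_matrix().round(3))
ci=vision.camera_info("wrist");Rm=cv2.Rodrigues(ci["rvec"])[0]; c=-Rm.T@ci["tvec"]
print(c,"cam axes in world (rows x,y,z)",Rm.round(3)); print("cam in tool",T.inv().apply(c-s["position"]))
E
```

```text
[[-0.     0.396  0.918]
 [-0.001  0.918 -0.396]
 [-1.    -0.001  0.   ]]
[0.17860381 0.60217661 0.37477015] cam axes in world (rows x,y,z) [[ 0.396  0.918 -0.001]
 [ 0.878 -0.379  0.292]
 [ 0.267 -0.116 -0.957]]
cam in tool [-0.14387162 -0.00118313 -0.07423966]
```

>>> play_rows([
  [30,-50,10,0,0,0,85],
  [30,-50,10,0,0,0,85],
  [30,-50,10,0,0,0,85],
  [30,-50,10,0,0,0,85],
  [30,-50,10,0,0,0,85],
  [30,-50,10,0,0,0,85],
  [30,-50,10,0,0,0,85],
  [30,-50,10,0,0,0,85],
])

```text
clock: 1.15
position: [0.4879, 0.1722, 0.3117]
tool_rot: [1.453, 1.571, 1.046]
force: [0.9, -0.6, 0.6]
grip_width: 0.085
```

```bash
python3 - <<'E'
from h import *
print(telemetry.observe()["position"]); grab("wrist","w1")
E
```

```text
[0.48794177 0.17221524 0.3116791 ]
```

View pics/w1.png

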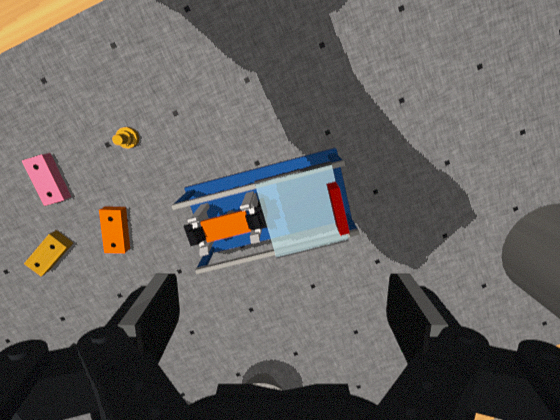

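The wrist view shows the magazine's well with its orange follower at (229,226), black lips at (193,234) and (257,217), the cover at (300,212) and the red tab at (340,208).

```bash
python3 - <<'E'
from h import *
f=np.load("pics/w1.npy"); ci=vision.camera_info("wrist")
hsv=cv2.cvtColor(f,cv2.COLOR_RGB2HSV)
for p in[(300,212),(229,226),(193,234),(340,208),(186,204),(240,262),(250,200)]: print(p,hsv[p[1],p[0]])
def sub(bl): return [c for c in bl if 160<c[:,0].mean()<370 and 140<c[:,1].mean()<280]
print("foll",[(c.mean(0).round(),rect(c,.061,ci)) for c in sub(blobs(f,(5,180,90),(13,255,255)))])
print("cover",[rect(c,.079,ci) for c in sub(blobs(f,(85,25,140),(108,100,255),300))])
for c in sub(blobs(f,(0,180,60),(4,255,255))): print("red .109",rect(c,.109,ci),".079",rect(c,.079,ci))
print("lips",[(c.mean(0).round(),rect(c,.068,ci)) for c in sub(blobs(f,(0,0,0),(180,255,45),40))])
print("blue",[rect(c,.008,ci) for c in sub(blobs(f,*BLUE))])
print("brass",[(c.mean(0).round(),rect(c,.018,ci)) for c in blobs(f,*BRASS)])
cv2.imwrite("pics/w1c.png",cv2.resize(f[140:285,160:365,::-1],None,fx=3.9,fy=3.9,interpolation=cv2.INTER_CUBIC))
E
```

```text
(300, 212) [100  62 193]
(229, 226) [ 15 255 236]
(193, 234) [165  35  29]
(340, 208) [  1 255 144]
(186, 204) [ 21  21 190]
(240, 262) [ 16  23 185]
(250, 200) [23 21 95]
foll [(array([226., 223.]), array([524. ,  76.1,  54.9,  26.9,  81. ]))]
cover [array([539.6, 166.3,  88.2,  84.7,  -9. ])]
red .109 [541.5 203.   55.3  10.4  -8.5] .079 [551.7 203.8  60.1  11.3  -8.5]
lips [(array([194., 234.]), array([516.4,  41.8,  25.2,  19.6,  -9. ])), (array([256., 217.]), array([524.9, 113.7,  31.9,  19.3,  -9.4]))]
blue [array([563.2,  42.6,  86.8,  23.8, -86.9]), array([568.6, 103.3,  18.6,  12.1, -24.4]), array([512. ,  72.9,  88.7,  21.9,  80.8]), array([566.7, 217.6,  85.3,   9.6,  -6.9]), array([492.1, 125.6, 218.9,  16.9,  81. ])]
brass [(array([483., 417.]), array([977. , 292.4,  31.4,  13.8,  66.3])), (array([ 48., 253.]), array([ 474.5, -169.5,   72.4,   30.9,  -68.3])), (array([225., 226.]), array([535. ,  62.5,  59.4,  29.6,  81.7])), (array([114., 230.]), array([483. , -71.4,  61.6,  35.2, -25.6])), (array([126., 137.]), array([385.2,   3.2,  31.2,  25.4,  59.4])), (array([40., 16.]), array([226.7, -10. , 133.7,  44.1,  89.5]))]
```

View pics/w1c.png

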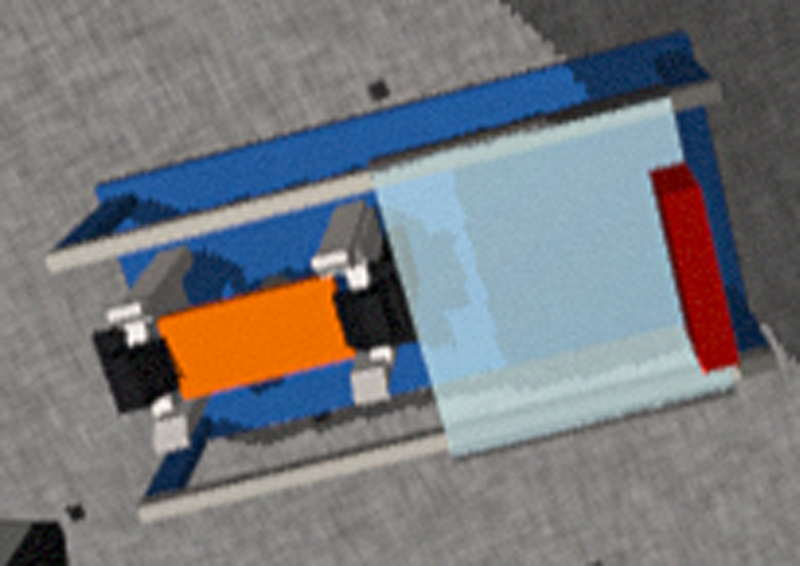

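>>> play_rows([
  [-2,-42.5,-20,0,0,-5.6,85],
  [-2,-42.5,-20,0,0,-5.6,85],
  [-2,-42.5,-20,0,0,-5.6,85],
  [-2,-42.5,-20,0,0,-5.6,85],
  [-2,-42.5,-20,0,0,-5.6,85],
  [-2,-42.5,-20,0,0,-5.6,85],
  [-1,-42.5,-20,0,0,-5.6,85],
  [0,-42.5,-20,0,0,-5.6,85],
])

```text
clock: 2.2
position: [0.4741, -0.1672, 0.1506]
tool_rot: [0.382, 1.571, -0.81]
force: [1.3, 0.5, -0.4]
grip_width: 0.085
```

```bash
cat > pad.py <<'E'
from h import *
import sys
s=telemetry.observe(); f,ci=grab("wrist",sys.argv[1]); x,y=map(float,sys.argv[2:4])
M=R.from_euler('xyz',s["tool_rot"]).as_matrix()
print(s["clock"],s["position"].round(4),"tool x",M[:,0].round(3),"yaw of jaws",np.degrees(np.arctan2(M[1,1],M[0,1])).round(2),s["force"].round(1),s["grip_width"])
hsv=cv2.cvtColor(f,cv2.COLOR_RGB2HSV)
for c in blobs(f,*BRASS,amin=300):
    r=rect(c,.018,ci)
    if abs(r[0]-x)+abs(r[1]-y)>60: continue
    print("rect",c.mean(0).round(),r)
    m=np.zeros(f.shape[:2],np.uint8); cv2.drawContours(m,[c.reshape(-1,1,2)],-1,255,-1); m=cv2.erode(m,np.ones((5,5)))
    d=((hsv[:,:,2]<60)&(m>0)).astype(np.uint8)
    n,_,st,ce=cv2.connectedComponentsWithStats(d)
    k=[i for i in range(1,n) if st[i,4]>8]
    w=ray(ce[k],.018,ci)*1000; print("holes",ce[k].round(1).tolist(),st[k,4],w.round(1).tolist())
    if len(k)==2: v=w[1]-w[0]; print("centre",w.mean(0).round(1),"yaw",np.degrees(np.arctan2(v[1],v[0])).round(1),"dist",np.hypot(*v).round(1))
E
python3 pad.py p1 475 -168
```

```text
2.2 [ 0.4741 -0.1672  0.1506] tool x [ 0. -0. -1.] yaw of jaws 21.72 [ 1.3  0.5 -0.4] 0.0849880380712076
rect [284. 193.] [ 472.9 -164.6   62.4   28.   -67.5]
holes [[283.4, 173.7], [283.8, 217.7]] [53 36] [[466.8, -149.1], [480.4, -182.6]]
centre [ 473.6 -165.8] yaw -67.7 dist 36.1
```

View pics/p1.png

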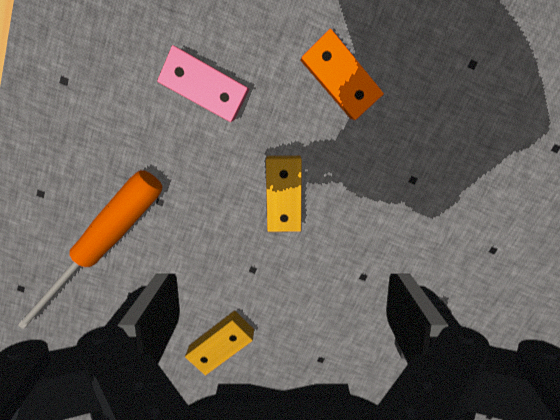

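The wrist view shows one pad at (284,193), with holes at (283,174) and (284,218), and the other pad at (220,345). There is room for the fingers on both sides of the first, so I'm going down to grip it.

>>> play_rows([
  [-0.5,1.4,-50,0,0,0.6,70],
  [0,0,-50,0,0,0,60],
  [0,0,-30,0,0,0,50],
  [0,0,-12,0,0,0,45],
  [0,0,-5.6,0,0,0,40],
  [0,0,0,0,0,0,15],
  [0,0,0,0,0,0,15],
  [0,0,0,0,0,0,15],
], grip_force=80)

```text
clock: 3.25
position: [0.4743, -0.1646, 0.0044]
tool_rot: [1.005, 1.57, -0.173]
force: [-1.6, 1.7, 8.2]
grip_width: 0.026
```

>>> play_rows([
  [0,0,20,0,0,0,15],
  [0,0,50,0,0,0,15],
  [0,0,60,0,0,0,15],
  [0,0,30,0,0,0,15],
  [0,0,0,0,0,0,15],
], grip_force=80)

```text
clock: 3.88
position: [0.4749, -0.1647, 0.1659]
tool_rot: [1.096, 1.567, -0.082]
force: [-0.1, -0.6, -2.2]
grip_width: 0.0264
```

```bash
python3 pad.py p2 478 -160; python3 - <<'E'
from h import *
f=np.load("pics/p2.npy"); ci=vision.camera_info("wrist")
P=telemetry.observe()["position"]; M=R.from_euler('xyz',telemetry.observe()["tool_rot"]).as_matrix()
print(proj([P],ci))
s,_=grab("side"); 
a=cv2.resize(f[200:420,140:430,::-1],(560,425)); cv2.imwrite("pics/p2c.png",a)
print([ (c.mean(0).round(),c.min(0),c.max(0)) for c in blobs(f,*BRASS,amin=150)])
E
```

```text
3.875 [ 0.4749 -0.1647  0.1659] tool x [ 0.004 -0.    -1.   ] yaw of jaws 22.5 [-0.1 -0.6 -2.2] 0.02639236788116995
[[284.31680822 274.8289581 ]]
[(array([282., 283.]), array([247, 211], dtype=int32), array([318, 354], dtype=int32)), (array([122., 213.]), array([ 77, 169], dtype=int32), array([165, 257], dtype=int32)), (array([340.,  80.]), array([300,  37], dtype=int32), array([369, 118], dtype=int32)), (array([ 7., 68.]), array([0, 0], dtype=int32), array([ 26, 147], dtype=int32))]
```

View pics/p2.png

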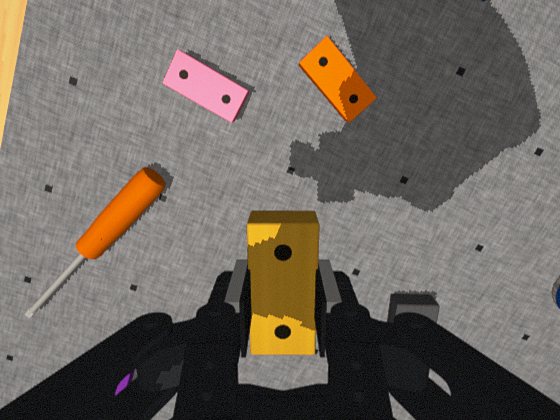

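The pad is held between the fingers, with its holes at (283,253) and (283,332). I'm turning it to the magazine's yaw and stopping where the camera can see the mouth.

>>> play_rows([
  [10.5,50,8,0,0,-5.25,15],
  [10.5,52,8,0,0,-5.25,15],
  [10.5,52,8,0,0,-5.25,15],
  [10.5,52,8,0,0,-5.25,15],
  [10.5,52,5,0,0,-5.25,15],
  [10.5,50,0,0,0,-5.25,15],
  [0,0,0,0,0,0,15],
  [0,0,0,0,0,0,15],
])

```text
clock: 4.97
position: [0.5362, 0.1428, 0.1995]
tool_rot: [-0.758, 1.568, -2.485]
force: [0.1, -1.0, -3.0]
grip_width: 0.026
```

```bash
python3 - <<'E'
from h import *
s=telemetry.observe(); f,ci=grab("wrist","m1")
M=R.from_euler('xyz',s["tool_rot"]).as_matrix(); P=s["position"]
print(P.round(4),M.round(3),s["grip_width"],s["force"])
hsv=cv2.cvtColor(f,cv2.COLOR_RGB2HSV)
for c in blobs(f,*BRASS,amin=3000): print(c.mean(0),c.min(0),c.max(0))
print("foll",[(c.mean(0).round(),rect(c,.061,ci)) for c in blobs(f,(5,200,90),(16,255,255),300)])
E
```

```text
[0.5362 0.1428 0.1995] [[-0.002  0.988 -0.156]
 [-0.001 -0.156 -0.988]
 [-1.    -0.002  0.002]] 0.02596874278963096 [ 0.06271346 -0.98531882 -3.04112535]
[ 14.03170029 329.65994236] [  0 244] [ 53 409]
[279.03212851 300.38955823] [237 211] [318 390]
foll [(array([264., 371.]), array([490.4, -25.1,  52. ,  35.6, -24.9]))]
```

View pics/m1.png

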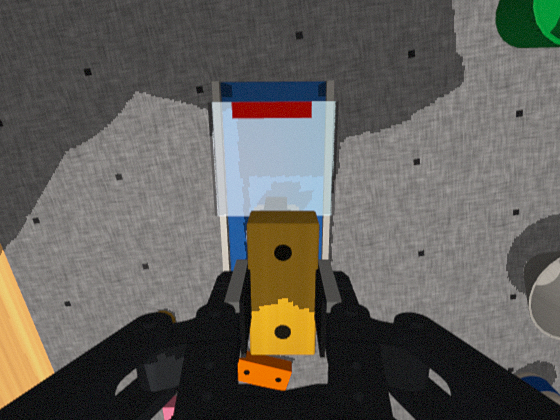

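Image up is the magazine's +y, and the held pad hides the mouth. I'll back off 140 mm towards -y.

>>> play_rows([
  [-7.5,-47,0,0,0,0,15],
  [-7.5,-47,0,0,0,0,15],
  [-7.5,-47,0,0,0,0,15],
  [0,0,0,0,0,0,15],
  [0,0,0,0,0,0,15],
])

```text
clock: 5.65
position: [0.5142, 0.002, 0.2006]
tool_rot: [-2.592, 1.57, 1.962]
force: [-0.1, 0.5, -2.3]
grip_width: 0.0262
```

```bash
python3 - <<'E'
from h import *
s=telemetry.observe(); f,ci=grab("wrist","m2")
M=R.from_euler('xyz',s["tool_rot"]).as_matrix(); P=s["position"]
print(P.round(4),ci["rvec"],ci["tvec"])
print("foll",[(c.mean(0).round(),rect(c,.061,ci)) for c in blobs(f,(5,200,90),(16,255,255),300)])
cv2.imwrite("pics/m2c.png",cv2.resize(f[40:240,180:380,::-1],None,fx=3,fy=3,interpolation=cv2.INTER_CUBIC))
E
```

```text
[0.5142 0.002  0.2006] [-2.83755858  0.22645585  0.03455102] [-0.50698981  0.04939134  0.37551244]
foll [(array([273.,  87.]), array([520.5,  84.6,  53.2,  25.7,  81.4]))]
```

View pics/m2c.png

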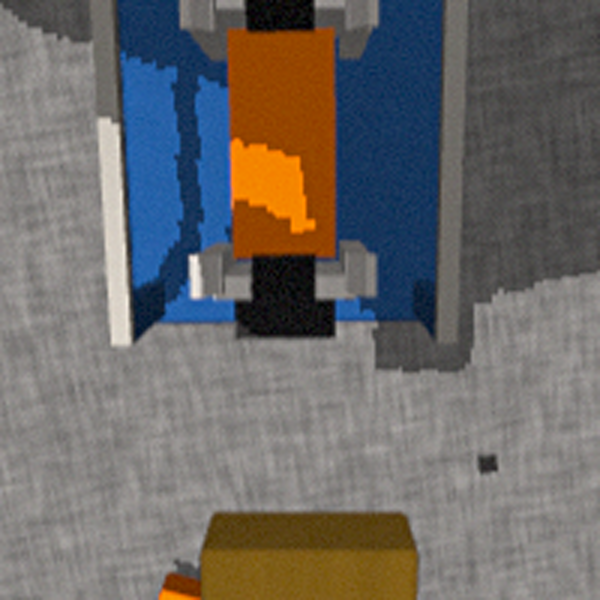

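```bash
python3 - <<'E'
from h import *
ci=vision.camera_info("wrist"); s=telemetry.observe()
a=np.radians(-9); X=np.array([np.cos(a),np.sin(a)]); Y=np.array([-np.sin(a),np.cos(a)])
def f(c,z):
    w=ray(np.array(c,float)/3+[180,40],z,ci)*1000; return np.c_[w@X,w@Y].round(1)
rl=f([(99,118),(121,118),(110,345),(132,345),(438,342),(462,342),(443,118),(466,118)],.075);print("rails",rl)
print("rail centre x",rl[[2,5],0].mean(),rl[[3,4],0].mean(),rl[[0,7],0].mean(),rl[[1,6],0].mean(),"y0 from ends",rl[2:6,1].mean()+47)
g=f([(190,300),(377,298),(190,256),(377,242),(182,25),(378,25),(200,57),(360,57)],.075);print("guides",g.tolist())
l=f([(283,256),(283,30)],.064);print("lip tips",l.tolist(),l[:,1].mean())
fo=f([(229,150),(334,150),(229,60),(334,60),(232,240),(335,240)],.061);print("foll",fo.tolist())
lw=f([(247,10),(314,10),(252,290),(335,290)],.068);print("lips sides",lw.tolist())
# pad in hand: holes
im=np.load("pics/m2.npy");hsv=cv2.cvtColor(im,cv2.COLOR_RGB2HSV)
P=s["position"];M=R.from_euler('xyz',s["tool_rot"]).as_matrix()
m=np.zeros(im.shape[:2],np.uint8);m[225:345,255:310]=1
n,_,st,ce=cv2.connectedComponentsWithStats(((hsv[:,:,2]<45)&(m>0)).astype(np.uint8))
k=[i for i in range(1,n) if 60<st[i,4]<400]; print(ce[k],st[k,4])
for dz in(.010,.0136,.016):
    w=ray(ce[k],P[2]+dz,ci)*1000; v=w[0]-w[1]
    print(dz,"pad centre-TCP in mag axes",np.round([(w.mean(0)-P[:2]*1000)@X,(w.mean(0)-P[:2]*1000)@Y],2),"dist",np.hypot(*v).round(2),"yaw",np.degrees(np.arctan2(v[1],v[0])).round(2))
print("TCP in mag-rot axes",P[:2]@X*1000,P[:2]@Y*1000)
E
```

```text
rails [[458.2 171.3]
 [463.4 171.3]
 [457.9 117.9]
 [463.4 117.9]
 [539.8 118.6]
 [545.8 118.6]
 [539.2 171.2]
 [544.6 171.2]]
rail centre x 501.84999999999997 501.59999999999997 501.4 501.3 y0 from ends 165.25
guides [[478.2, 129.0], [524.4, 129.4], [478.6, 139.6], [524.2, 142.9], [478.5, 191.4], [523.5, 191.3], [482.4, 184.5], [519.5, 184.5]]
lip tips [[501.0, 138.9], [501.4, 191.7]] 165.3
foll [[487.7, 164.5], [513.9, 164.5], [488.1, 185.3], [513.8, 185.3], [488.0, 142.7], [514.3, 142.7]]
lips sides [[493.1, 195.5], [508.8, 195.5], [493.2, 130.8], [514.2, 130.8]]
[[282.44285714 252.30952381]
 [282.31428571 331.55      ]] [210 140]
0.01 pad centre-TCP in mag axes [-0.27 -3.78] dist 37.33 yaw 80.85
0.0136 pad centre-TCP in mag axes [-0.27 -1.71] dist 36.33 yaw 80.85
0.016 pad centre-TCP in mag axes [-0.26 -0.33] dist 35.66 yaw 80.85
TCP in mag-rot axes 507.5066405228187 83.00049430111704
```

All the magazine estimates agree: the mouth is at (501.4, 165.3) mm in its rotated axes, yaw -9.0°. The pad sits about -0.3, -1.4 mm from the TCP. I'm moving over the mouth and lowering to just above the lips.

>>> play_rows([
  [3.7,41.8,0,0,0,0,15],
  [3.7,41.8,-20,0,0,0,15],
  [0,0,-40,0,0,0,15],
  [0,0,-35,0,0,0,15],
  [0,0,-15,0,0,0,15],
  [0,0,0,0,0,0,15],
  [0,0,0,0,0,0,15],
], grip_force=120)

```text
clock: 6.58
position: [0.5224, 0.0861, 0.0918]
tool_rot: [2.06, 1.569, 0.332]
force: [-0.8, 0.6, -1.9]
grip_width: 0.0248
```

```bash
cat > tcp.py <<'E'
from h import *
s=telemetry.observe();P=s["position"]*1000;M=R.from_euler('xyz',s["tool_rot"]).as_matrix();a=np.radians(-9)
print(s["clock"],P.round(2),"rot",(P[0]*np.cos(a)+P[1]*np.sin(a)).round(2),(-P[0]*np.sin(a)+P[1]*np.cos(a)).round(2),M[:,0].round(4),np.degrees(np.arctan2(M[1,1],M[0,1])).round(2),s["force"].round(1),s["moment"].round(2),s["grip_width"].round(4))
E
python3 tcp.py
```

```text
Traceback (most recent call last):
  File "tcp.py", line 3, in <module>
    print(s["clock"],P.round(2),"rot",(P[0]*np.cos(a)+P[1]*np.sin(a)).round(2),(-P[0]*np.sin(a)+P[1]*np.cos(a)).round(2),M[:,0].round(4),np.degrees(np.arctan2(M[1,1],M[0,1])).round(2),s["force"].round(1),s["moment"].round(2),s["grip_width"].round(4))
                                                                                                                                                                                                                                 ^^^^^^^^^^^^^^^^^^^^^
AttributeError: 'float' object has no attribute 'round'
```

>>> play_rows([
  [-0.8,0.1,-8,0,0,0,15],
  [0,0,-8,0,0,0,15],
  [0,0,-5,0,0,0,15],
  [0,0,-5,0,0,0,15],
  [0,0,0,0,0,0,15],
])

```text
clock: 7.2
position: [0.5212, 0.0861, 0.0645]
tool_rot: [1.905, 1.57, 0.177]
force: [0.4, 0.2, 4.3]
grip_width: 0.0247
```

```bash
sed -i 's/s\["grip_width"\].round(4)/s["grip_width"]/' tcp.py; python3 tcp.py
```

```text
7.2 [521.21  86.05  64.47] rot 501.33 166.53 [ 4.e-04  1.e-04 -1.e+00] -9.02 [0.4 0.2 4.3] [-0.06 -0.07  0.05] 0.02466050167704073
```

>>> play_rows([
  [0,0,-5,0,0,0,15],
  [0,0,-5,0,0,0,15],
  [0,0,-5,0,0,0,15],
  [0,0,-4,0,0,0,15],
  [0,0,0,0,0,0,15],
  [0,0,0,0,0,0,15],
])

```text
clock: 7.95
position: [0.5213, 0.0861, 0.0459]
tool_rot: [2.104, 1.57, 0.376]
force: [-1.2, -0.8, 9.6]
grip_width: 0.0251
```

```bash
python3 tcp.py
```

```text
7.95 [521.26  86.06  45.85] rot 501.38 166.55 [ 6.e-04  2.e-04 -1.e+00] -9.02 [-1.2 -0.8  9.6] [-0.04  0.29 -0.  ] 0.02511613661919503
```

>>> play_rows([
  [0,0,-2,0,0,0,15],
  [0,0,-0.5,0,0,0,15],
  [0,0,0,0,0,0,15],
])

```text
clock: 8.32
position: [0.5212, 0.086, 0.0434]
tool_rot: [2.099, 1.57, 0.371]
force: [-1.7, -1.6, 10.7]
grip_width: 0.0248
```

```bash
python3 tcp.py;  python3 - <<'E'
from h import *
f,ci=grab("wrist","in1")
cv2.imwrite("pics/in1c.png",cv2.resize(f[170:400,180:390,::-1],None,fx=2.6,fy=2.6,interpolation=cv2.INTER_CUBIC))
E
```

```text
8.325 [521.25  86.04  43.37] rot 501.37 166.52 [ 6.e-04  2.e-04 -1.e+00] -9.02 [-1.7 -1.6 10.7] [-0.08  0.24  0.02] 0.024803969933862455
```

View pics/in1c.png

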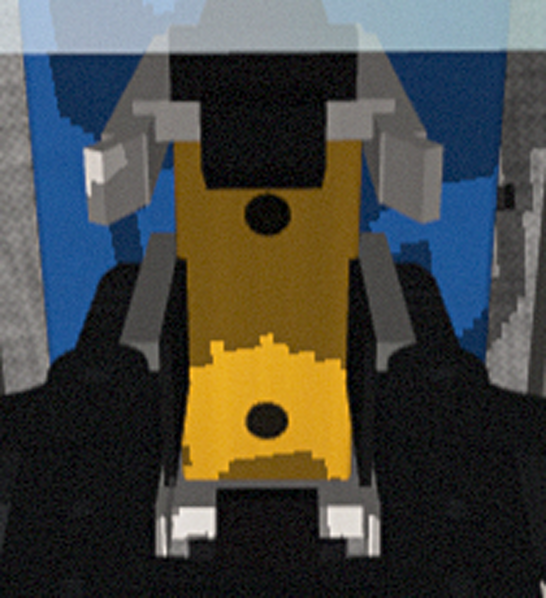

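The +y lip (crop 265,140) is out over the pad. The -y lip (crop 265,500) still looks pushed back, so I'm pressing a little deeper.

>>> play_rows([
  [0,0,-1,0,0,0,15],
  [0,0,-1,0,0,0,15],
  [0,0,0,0,0,0,15],
])

```text
clock: 8.75
position: [0.5212, 0.086, 0.0414]
tool_rot: [2.075, 1.57, 0.347]
force: [-1.0, 0.6, 10.8]
grip_width: 0.0248
```

```bash
python3 tcp.py;  python3 - <<'E'
from h import *
a=np.load("pics/in1.npy"); f,ci=grab("wrist","in2")
for im in(a,f):
    print(im[330:372,282].sum(1).tolist())
    print(im[220:265,282].sum(1).tolist())
P=telemetry.observe()["position"]
b=np.array([501.4,165.3])/1000; t=np.radians(-9)
X=np.array([np.cos(t),np.sin(t)]);Y=np.array([-np.sin(t),np.cos(t)])
def q(y,z): w=b[0]*X+(b[1]+y/1000)*Y; return [w[0],w[1],z/1000]
print("expect: lip- tip bottom/top",proj([q(-26,62),q(-26,66),q(-31.5,62),q(-31.5,66),q(26,62),q(26,66)],ci).round(1).tolist())
print("pad ends at 56,58,60",proj([q(s*30,z) for s in(-1,1) for z in(56,58,60)],ci).round(1).tolist())
E
```

```text
8.75 [521.25  86.05  41.36] rot 501.37 166.53 [ 6.e-04  2.e-04 -1.e+00] -9.02 [-1.   0.6 10.8] [-0.06  0.28 -0.02] 0.02478627320688106
[66, 77, 64, 73, 66, 78, 56, 39, 138, 365, 425, 407, 411, 422, 426, 309, 218, 215, 226, 205, 227, 229, 231, 223, 241, 266, 270, 181, 33, 22, 40, 0, 39, 43, 50, 39, 54, 12, 62, 34, 58, 54]
[39, 39, 8, 48, 54, 55, 8, 25, 59, 12, 35, 40, 51, 0, 49, 66, 17, 47, 22, 57, 0, 41, 129, 150, 109, 50, 0, 0, 42, 13, 34, 4, 60, 41, 36, 70, 0, 48, 20, 6, 90, 193, 225, 227, 213]
[71, 81, 78, 70, 84, 52, 38, 86, 129, 368, 416, 407, 422, 418, 308, 203, 217, 220, 229, 202, 236, 234, 196, 241, 242, 248, 271, 267, 270, 273, 211, 107, 34, 18, 39, 34, 48, 72, 66, 45, 61, 45]
[63, 50, 17, 44, 51, 31, 62, 66, 71, 15, 20, 39, 47, 56, 63, 51, 76, 4, 28, 53, 40, 30, 32, 19, 19, 12, 9, 7, 48, 67, 1, 6, 2, 33, 34, 0, 59, 33, 25, 33, 100, 191, 227, 213, 214]
expect: lip- tip bottom/top [[283.3, 357.5], [283.3, 364.3], [283.3, 368.6], [283.3, 375.6], [283.2, 239.1], [283.2, 243.2]]
pad ends at 56,58,60 [[283.3, 355.7], [283.3, 358.9], [283.3, 362.2], [283.1, 223.5], [283.2, 225.3], [283.2, 227.1]]
```

```bash
python3 - <<'E'
from h import *
for n in("in1","in2"):
    im=np.load(f"pics/{n}.npy")
    for x in (262,282,302): print(n,x,[(r,im[r,x].tolist()) for r in range(347,364,1)])
ci=vision.camera_info("wrist")
im=np.load("pics/in2.npy");hsv=cv2.cvtColor(im,cv2.COLOR_RGB2HSV)
P=telemetry.observe()["position"]
m=np.zeros(im.shape[:2],np.uint8);m[240:345,270:297]=1
n,_,st,ce=cv2.connectedComponentsWithStats(((hsv[:,:,2]<45)&(m>0)).astype(np.uint8))
k=[i for i in range(1,n) if 60<st[i,4]<400]; print(ce[k],st[k])
t=np.radians(-9);X=np.array([np.cos(t),np.sin(t)]);Y=np.array([-np.sin(t),np.cos(t)])
for dz in(.0136,.016,.018,.02):
    w=ray(ce[k],P[2]+dz,ci)*1000; 
    if len(k)==2: print(dz,(w@X-501.4).round(2),(w@Y-165.3).round(2),np.hypot(*(w[0]-w[1])))
E
```

```text
in1 262 [(347, [221, 163, 27]), (348, [218, 162, 26]), (349, [217, 158, 32]), (350, [222, 162, 33]), (351, [223, 168, 43]), (352, [226, 166, 31]), (353, [221, 160, 13]), (354, [169, 128, 61]), (355, [100, 91, 86]), (356, [92, 91, 91]), (357, [93, 86, 86]), (358, [88, 88, 83]), (359, [92, 91, 91]), (360, [98, 94, 91]), (361, [92, 91, 88]), (362, [93, 96, 90]), (363, [86, 84, 85])]
in1 282 [(347, [115, 84, 16]), (348, [118, 87, 21]), (349, [115, 83, 7]), (350, [121, 86, 20]), (351, [120, 89, 20]), (352, [119, 89, 23]), (353, [118, 86, 19]), (354, [100, 84, 57]), (355, [93, 86, 87]), (356, [92, 90, 88]), (357, [65, 60, 56]), (358, [8, 12, 13]), (359, [11, 7, 4]), (360, [11, 10, 19]), (361, [0, 0, 0]), (362, [17, 13, 9]), (363, [15, 21, 7])]
in1 302 [(347, [117, 87, 32]), (348, [120, 87, 27]), (349, [118, 89, 30]), (350, [121, 91, 32]), (351, [116, 85, 11]), (352, [119, 88, 25]), (353, [117, 87, 28]), (354, [100, 83, 56]), (355, [91, 88, 83]), (356, [94, 93, 90]), (357, [77, 77, 76]), (358, [70, 70, 69]), (359, [80, 73, 73]), (360, [62, 60, 63]), (361, [50, 51, 51]), (362, [65, 61, 60]),
[... 769 characters left out ...]
2])]
in2 302 [(347, [112, 83, 19]), (348, [119, 86, 30]), (349, [117, 89, 24]), (350, [122, 89, 26]), (351, [119, 88, 20]), (352, [120, 87, 20]), (353, [118, 84, 25]), (354, [102, 88, 62]), (355, [90, 86, 80]), (356, [87, 86, 85]), (357, [92, 91, 89]), (358, [92, 86, 85]), (359, [93, 93, 91]), (360, [75, 70, 69]), (361, [51, 47, 49]), (362, [52, 48, 53]), (363, [53, 50, 46])]
[[282.33933934 248.19219219]
 [282.20138889 331.46527778]] [[270 240  27  20 333]
 [275 326  15  12 144]]
0.0136 [-0.32 -0.44] [ 19.43 -18.6 ] 38.02932009572785
0.016 [-0.32 -0.43] [ 20.45 -16.88] 37.32896121964736
0.018 [-0.32 -0.43] [ 21.29 -15.45] 36.74532882291363
0.02 [-0.32 -0.42] [ 22.13 -14.03] 36.16169642617991
```

The two lip edges are about 115 px apart (rows 242 and 357), which fits both lips being out; a pushed-back lip would give about 126. The 13 N load also matches the follower spring alone. I'll ease up, open, rise and check.

>>> play_rows([
  [0,0,3,0,0,0,15],
  [0,0,2,0,0,0,15],
  [0,0,0,0,0,0,36],
  [0,0,0,0,0,0,36],
  [0,0,15,0,0,0,36],
  [0,0,30,0,0,0,36],
  [-7,-45,50,0,0,0,50],
  [-7,-45,40,0,0,0,60],
])

```text
clock: 9.8
position: [0.5073, -0.0014, 0.1797]
tool_rot: [1.903, 1.57, 0.176]
force: [0.2, -0.3, -0.4]
grip_width: 0.06
```

```bash
python3 tcp.py;  python3 - <<'E'
from h import *
f,ci=grab("wrist","chk1")
cv2.imwrite("pics/chk1c.png",cv2.resize(f[0:220,170:390,::-1],None,fx=2.7,fy=2.7,interpolation=cv2.INTER_CUBIC))
E
```

```text
9.8 [507.26  -1.36 179.65] rot 501.23 78.01 [ 8.e-04  1.e-04 -1.e+00] -8.96 [ 0.2 -0.3 -0.4] [ 0.01 -0.01  0.03] 0.06003790516244342
```

View pics/chk1c.png

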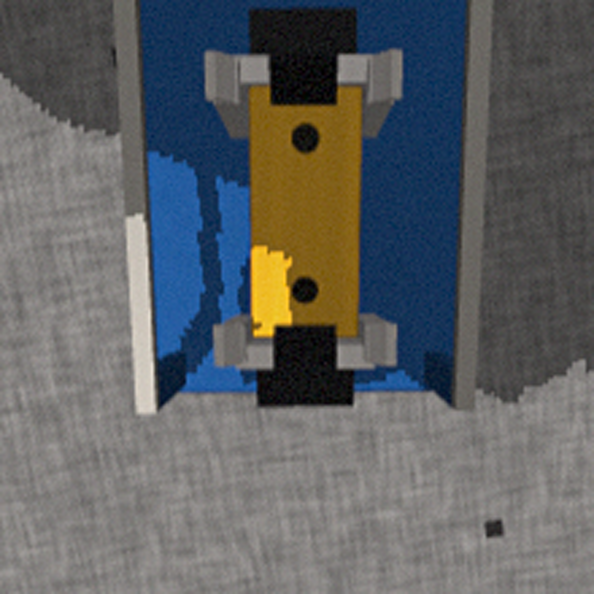

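Both lips are out over the first pad, at crop (303,75) and (305,350). Next is the second pad.

>>> play_rows([
  [-4.7,-45.3,-4,0,0,-2.7,85],
  [-4.7,-45.3,-4,0,0,-2.7,85],
  [-4.7,-45.3,-4,0,0,-2.7,85],
  [-4.7,-45.3,-4,0,0,-2.7,85],
  [-4.7,-45.3,-4,0,0,-2.7,85],
  [-4.7,-45.3,-4,0,0,-2.7,85],
  [-4.7,-45.3,-4,0,0,-2.8,85],
  [0,0,0,0,0,0,85],
])

```text
clock: 10.85
position: [0.4731, -0.3211, 0.15]
tool_rot: [0.368, 1.569, -1.697]
force: [-0.2, 0.8, -0.5]
grip_width: 0.085
```

```bash
python3 pad.py p3 475 -320; python3 - <<'E'
from h import *
ci=vision.camera_info("wrist");f=np.load("pics/p3.npy")
for n,k in(("purple",((125,100,40),(160,255,255))),("orange",ORANGE)): print(n,[rect(c,.018,ci) for c in blobs(f,*k,amin=150)])
E
```

```text
10.85 [ 0.4731 -0.3211  0.15  ] tool x [-0.    -0.002 -1.   ] yaw of jaws -28.31 [-0.2  0.8 -0.5] 0.0850109512151417
rect [280. 196.] [ 471.6 -319.5   61.7   27.8   62. ]
holes [[279.6, 176.2], [279.9, 220.0]] [35 30] [[479.4, -304.9], [462.4, -336.7]]
centre [ 470.9 -320.8] yaw -118.1 dist 36.1
purple [array([ 396.7, -404.7,   66.1,   34. ,  -86.1])]
orange [array([ 353.8, -235.3,   96.3,   27. ,   67.6])]
```

>>> play_rows([
  [-2,0.3,-50,0,0,0.2,70],
  [0,0,-50,0,0,0,60],
  [0,0,-30,0,0,0,50],
  [0,0,-12,0,0,0,45],
  [0,0,-4.5,0,0,0,40],
  [0,0,0,0,0,0,15],
  [0,0,0,0,0,0,15],
  [0,0,0,0,0,0,15],
], grip_force=120)

```text
clock: 11.9
position: [0.4732, -0.3174, 0.0042]
tool_rot: [1.763, 1.569, -0.293]
force: [-1.2, 2.0, 9.3]
grip_width: 0.0247
```

```bash
python3 tcp.py
```

```text
11.9 [ 473.2  -317.45    4.2 ] rot 517.03 -239.52 [ 1.5e-03 -5.0e-04 -1.0e+00] -27.8 [-1.2  2.   9.3] [ 0.39  0.35 -0.03] 0.024722493521534508
```

>>> play_rows([
  [0,0,20,0,0,0,15],
  [0,0,50,0,0,0,15],
  [0,0,60,0,0,0,15],
  [2,27,40,0,0,2,15],
  [5,45,20,0,0,2.9,15],
  [5,45,5,0,0,2.9,15],
  [5,45,0,0,0,2.9,15],
  [5,45,0,0,0,2.9,15],
])

```text
clock: 12.9
position: [0.4945, -0.1089, 0.1995]
tool_rot: [2.063, 1.569, 0.245]
force: [0.6, -0.3, -2.2]
grip_width: 0.0251
```

>>> play_rows([
  [5,30,0,0,0,2.9,15],
  [6,35,0,0,0,2.6,15],
  [6,45,0,0,0,0,15],
  [0,0,0,0,0,0,15],
  [0,0,0,0,0,0,15],
])

```text
clock: 13.52
position: [0.5114, -0.0008, 0.1988]
tool_rot: [1.749, 1.57, 0.026]
force: [-0.2, -0.6, -2.5]
grip_width: 0.0248
```

```bash
cat > hand.py <<'E'
from h import *
import sys
s=telemetry.observe(); im,ci=grab("wrist",sys.argv[1]); P=s["position"]; hsv=cv2.cvtColor(im,cv2.COLOR_RGB2HSV)
m=np.zeros(im.shape[:2],np.uint8);m[225:345,255:310]=1
n,_,st,ce=cv2.connectedComponentsWithStats(((hsv[:,:,2]<45)&(m>0)).astype(np.uint8))
k=[i for i in range(1,n) if 60<st[i,4]<400]; print(ce[k],st[k,4])
t=np.radians(-9);X=np.array([np.cos(t),np.sin(t)]);Y=np.array([-np.sin(t),np.cos(t)])
for dz in(.012,.0136,.015):
    w=ray(ce[k],P[2]+dz,ci)*1000; v=w[0]-w[1]; o=w.mean(0)-P[:2]*1000
    print(dz,"pad-TCP",np.round([o@X,o@Y],2),"dist",np.hypot(*v).round(2),"yaw",np.degrees(np.arctan2(v[1],v[0])).round(2))
print([(c.mean(0).round(),rect(c,.062,ci)) for c in blobs(im,*BRASS,amin=300)])
E
python3 tcp.py; python3 hand.py m3
```

```text
13.525 [511.38  -0.78 198.83] rot 505.2 79.23 [ 7.e-04  0.e+00 -1.e+00] -8.72 [-0.2 -0.6 -2.5] [-0.02  0.04 -0.03] 0.024825051794842082
[[282.49275362 259.35748792]
 [282.36428571 337.76428571]] [207 140]
0.012 pad-TCP [-0.24 -5.74] dist 36.84 yaw 81.14
0.0136 pad-TCP [-0.25 -4.78] dist 36.39 yaw 81.14
0.015 pad-TCP [-0.25 -3.94] dist 36.0 yaw 81.14
[(array([279., 286.]), array([490.1, -87. , 139.9,  75.7,  81.2])), (array([ 18., 302.]), array([275.8, -76.1, 231.2,  63.1,  68.3])), (array([147., 194.]), array([403.4,  18.9,  26.9,  22.4,  -8.8])), (array([278.,  80.]), array([520.8,  85.2,  59.3,  27.9,  80.7]))]
```

>>> play_rows([
  [5.3,45.1,0,0,0,-0.2,15],
  [5.4,45.1,-20,0,0,0,15],
  [0,0,-40,0,0,0,15],
  [0,0,-30,0,0,0,15],
  [0,0,-12,0,0,0,15],
  [0,0,0,0,0,0,15],
  [0,0,0,0,0,0,15],
], grip_force=120)

```text
clock: 14.45
position: [0.5229, 0.0896, 0.097]
tool_rot: [2.017, 1.569, 0.29]
force: [-0.2, -0.5, -2.0]
grip_width: 0.025
```

```bash
python3 tcp.py
```

```text
14.45 [522.91  89.64  97.05] rot 502.45 170.33 [ 1.5e-03  4.0e-04 -1.0e+00] -8.95 [-0.2 -0.5 -2. ] [ 0.02 -0.03  0.  ] 0.024996434361761542
```

>>> play_rows([
  [-0.8,-0.2,-9,0,0,0,15],
  [0,0,-8,0,0,0,15],
  [0,0,-7,0,0,0,15],
  [0,0,-4,0,0,0,15],
  [0,0,-3,0,0,0,15],
  [0,0,0,0,0,0,15],
])

```text
clock: 15.2
position: [0.5218, 0.0898, 0.0648]
tool_rot: [2.086, 1.57, 0.36]
force: [-0.1, 0.4, 6.5]
grip_width: 0.0248
```

```bash
python3 tcp.py
```

```text
15.2 [521.84  89.8   64.82] rot 501.37 170.33 [ 6.e-04  2.e-04 -1.e+00] -8.91 [-0.1  0.4  6.5] [ 0.11 -0.07 -0.05] 0.02478795406681491
```

>>> play_rows([
  [0,0,-5,0,0,0,15],
  [0,0,-5,0,0,0,15],
  [0,0,-5,0,0,0,15],
  [0,0,-4,0,0,0,15],
  [0,0,-3,0,0,0,15],
  [0,0,-1.5,0,0,0,15],
  [0,0,0,0,0,0,15],
  [0,0,0,0,0,0,15],
])

```text
clock: 16.2
position: [0.5218, 0.0897, 0.0415]
tool_rot: [2.053, 1.57, 0.327]
force: [0.1, -1.4, 8.7]
grip_width: 0.0251
```

```bash
python3 tcp.py; python3 - <<'E'
from h import *
f,ci=grab("wrist","in3"); g=cv2.cvtColor(f,cv2.COLOR_RGB2GRAY)
print(g[225:265,282].tolist()); print(g[340:385,282].tolist()); print(f[345:375:2,282].tolist())
t=np.radians(-9);X=np.array([np.cos(t),np.sin(t)]);Y=np.array([-np.sin(t),np.cos(t)])
q=lambda y,z:[*((.5014*X+(.1653+y/1000)*Y)),z/1000]
print("lips out -,+",proj([q(-26,62),q(26,62)],ci).round(1).tolist(),"back",proj([q(-31.5,62),q(31.5,62)],ci).round(1).tolist())
E
```

```text
16.2 [521.85  89.74  41.55] rot 501.39 170.27 [ 8.e-04  3.e-04 -1.e+00] -8.91 [ 0.1 -1.4  8.7] [-0.    0.09 -0.  ] 0.02506173568326893
[9, 17, 20, 22, 16, 1, 11, 3, 14, 15, 5, 4, 15, 14, 16, 9, 11, 4, 22, 15, 17, 4, 20, 0, 5, 1, 22, 0, 16, 10, 6, 0, 23, 6, 8, 9, 7, 18, 12, 0]
[25, 11, 18, 20, 33, 105, 146, 160, 159, 160, 157, 155, 129, 88, 80, 85, 83, 82, 85, 86, 85, 76, 82, 86, 81, 84, 88, 78, 44, 13, 4, 8, 8, 19, 6, 17, 22, 12, 7, 9, 25, 1, 18, 19, 18]
[[142, 100, 31], [216, 156, 33], [215, 156, 34], [211, 151, 26], [118, 85, 21], [113, 83, 20], [110, 81, 10], [119, 85, 7], [81, 75, 68], [89, 84, 85], [87, 84, 80], [82, 76, 78], [10, 15, 7], [7, 8, 10], [16, 20, 24]]
lips out -,+ [[283.1, 364.7], [283.3, 248.4]] back [[283.1, 375.7], [283.3, 234.5]]
```

The -y lip edge is at row 368, as expected for out (364.7 plus the bias of about 3.5 seen before). I'll ease up, release and look.

>>> play_rows([
  [0,0,3,0,0,0,15],
  [0,0,2,0,0,0,15],
  [0,0,0,0,0,0,36],
  [0,0,0,0,0,0,36],
  [0,0,15,0,0,0,36],
  [0,0,30,0,0,0,36],
  [-7,-45,50,0,0,0,40],
  [-7,-47,40,0,0,0,40],
])

```text
clock: 17.25
position: [0.5078, 0.0003, 0.1798]
tool_rot: [1.887, 1.57, 0.162]
force: [1.2, 0.1, 0.5]
grip_width: 0.0398
```

```bash
python3 tcp.py;  python3 - <<'E'
from h import *
f,ci=grab("wrist","chk2")
a=f[0:220,170:390,::-1]; b=np.load("pics/chk1.npy")[0:220,170:390,::-1]
cv2.imwrite("pics/chk2c.png",cv2.resize(np.hstack([b,a]),None,fx=1.8,fy=1.8,interpolation=cv2.INTER_CUBIC))
E
```

```text
17.25 [5.0782e+02 3.3000e-01 1.7985e+02] rot 501.52 79.76 [ 8.e-04  1.e-04 -1.e+00] -8.84 [1.2 0.1 0.5] [-0.   -0.07  0.05] 0.039779991826167156
```

View pics/chk2c.png

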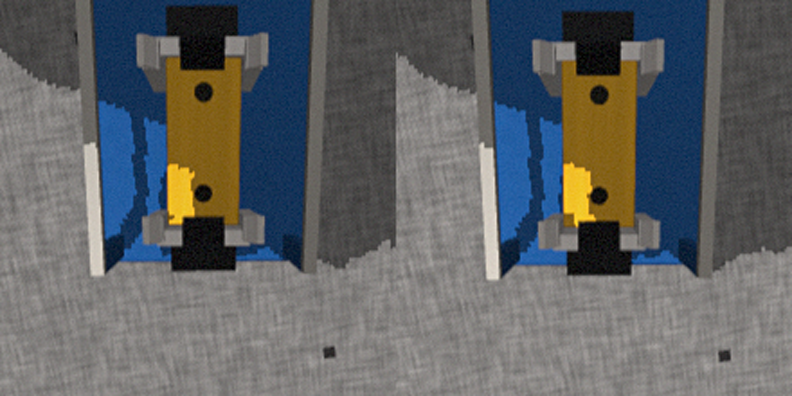

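The right half of the picture shows the same as after the first pad: both lips are out over the second pad, at (598,45) and (598,245). Next I'll close the fingers and go beyond the red tab.

>>> play_rows([
  [7.7,48.4,0,0,0,0,0],
  [7.7,48.4,0,0,0,0,0],
  [7.7,48.4,0,0,0,0,0],
  [7.7,48.4,0,0,0,0,0],
  [7.7,48.4,0,0,0,0,0],
  [0,0,-40,0,0,0,0],
  [0,0,-46,0,0,0,0],
  [0,0,0,0,0,0,0],
], grip_force=30)

```text
clock: 18.3
position: [0.5449, 0.2425, 0.0899]
tool_rot: [-0.865, 1.566, -2.591]
force: [0.3, 0.3, 1.9]
grip_width: 0.0002
```

```bash
python3 tcp.py
```

```text
18.3 [544.93 242.47  89.9 ] rot 500.29 324.73 [-0.0039 -0.0024 -1.    ] -8.92 [0.3 0.3 1.9] [-0.06 -0.02 -0.02] 0.00015678133451848603
```

>>> play_rows([
  [-1.3,-10,2,0,0,0,0],
  [-1.9,-12,0,0,0,0,0],
  [-1.9,-12,0,0,0,0,0],
  [-1.9,-12,0,0,0,0,0],
  [-1.9,-12,0,0,0,0,0],
  [-1.9,-12,0,0,0,0,0],
  [-1.9,-12,0,0,0,0,0],
  [-1.9,-12,0,0,0,0,0],
])

```text
clock: 19.3
position: [0.5318, 0.1483, 0.0936]
tool_rot: [0.256, 1.571, -1.47]
force: [0.6, 1.5, -0.3]
grip_width: 0.0
```

```bash
python3 tcp.py
```

```text
19.3 [531.78 148.28  93.57] rot 502.04 229.64 [ 0.e+00 -1.e-04 -1.e+00] -8.91 [ 0.6  1.5 -0.3] [ 0.34 -0.32  0.01] 2.3890068342918816e-06
```

>>> play_rows([
  [-0.8,-5,0,0,0,0,0],
  [-0.8,-5,0,0,0,0,0],
  [0,0,0,0,0,0,0],
])

```text
clock: 19.68
position: [0.5301, 0.1388, 0.0936]
tool_rot: [-1.023, 1.57, -2.75]
force: [-0.5, 0.2, -0.5]
grip_width: -0.0
```

```bash
python3 tcp.py
```

```text
19.675 [530.1  138.82  93.55] rot 501.86 220.04 [-4.e-04 -2.e-04 -1.e+00] -8.92 [-0.5  0.2 -0.5] [-0.02  0.03 -0.01] -4.056112905984721e-05
```

>>> play_rows([
  [-0.3,-2,0,0,0,0,0],
  [-0.3,-2,0,0,0,0,0],
  [-0.2,-1,0,0,0,0,0],
])

```text
clock: 20.05
position: [0.5298, 0.1376, 0.0937]
tool_rot: [3.035, 1.567, 1.312]
force: [2.7, 21.7, -3.5]
grip_width: 0.0001
```

```bash
python3 tcp.py; python3 - <<'E'
from h import *
f,ci=grab("wrist","cv1"); f2,c2=grab("scene","cv1s")
for c in blobs(f2,*RED): 
  if abs(c.mean(0)-[375,195]).max()<30: print("scene red",c.mean(0),rect(c,.109,c2))
print([rect(c,.109,ci) for c in blobs(f,(0,180,60),(4,255,255),100)])
E
```

```text
20.05 [529.83 137.62  93.69] rot 501.78 218.81 [ 0.001   0.0036 -1.    ] -8.75 [ 2.7 21.7 -3.5] [ 4.77 -0.72 -0.04] 0.00012738061944996064
scene red [357.58333333 189.54166667] [537.4 120.6  63.   11.4 -12.3]
[array([547.3, 129.7,  17.9,   5.5, -82.7]), array([509.2, 135.3,  19.3,   7.2,  63.9])]
```

The push force jumped to 22 N at y ≈ 53 mm, close to the predicted end stop of 52 mm. I'm backing off and checking.

>>> play_rows([
  [0.5,3,0,0,0,0,0],
  [3,20,0,0,0,0,0],
  [3,20,40,0,0,0,0],
  [-4,-20,60,0,0,0,0],
  [-7,-45,40,0,0,0,0],
  [-7,-45,0,0,0,0,0],
  [-7,-45,0,0,0,0,0],
  [0,0,0,0,0,0,0],
])

```text
clock: 21.15
position: [0.5109, 0.0202, 0.2333]
tool_rot: [0.811, 1.57, -0.919]
force: [0.3, 0.8, -0.7]
grip_width: 0.0001
```

```bash
python3 tcp.py; python3 - <<'E'
from h import *
f,ci=grab("wrist","fin"); t=np.radians(-9);X=np.array([np.cos(t),np.sin(t)]);Y=np.array([-np.sin(t),np.cos(t)])
for n,z,lo,hi in(("red",.109,(0,180,60),(4,255,255)),("cover",.079,(85,25,140),(108,100,255))):
  for c in blobs(f,lo,hi,200):
    r=rect(c,z,ci); print(n,r,"mag frame",(r[:2]@X-501.4).round(1),(r[:2]@Y-165.3).round(1))
cv2.imwrite("pics/finc.png",cv2.resize(f[0:240,150:400,::-1],None,fx=2.4,fy=2.4))
E
```

```text
21.15 [510.86  20.18 233.28] rot 501.42 99.85 [ 4.e-04 -5.e-04 -1.e+00] -9.15 [ 0.3  0.8 -0.7] [ 0.03 -0.05 -0.03] 6.209312471617313e-05
red [525.7 120.1  49.6  10.9  -9.2] mag frame -1.0 35.6
cover [492.5  89.   83.4  31.3  81.4] mag frame -28.9 -0.4
cover [538.6  82.1  83.4  51.4  81.3] mag frame 17.7 0.0
```

View pics/finc.png

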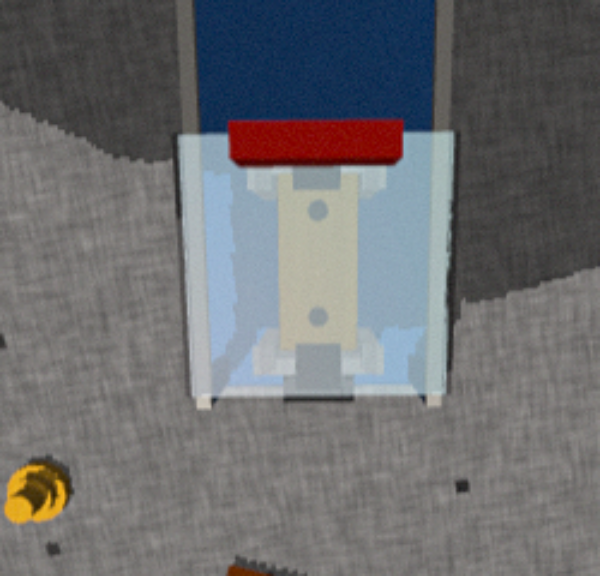

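The final picture shows the cover shut over the mouth, centred at y ≈ 0 in the magazine's frame. Both lips are still out over the pad and the arm is clear.

```bash
python3 -c "
from workcell import workorder; print(workorder.job_done())"
```

```text
the job is handed in; nothing more can be done
None
```

I loaded both brass pads one at a time, slid the cover shut by its red tab and handed the job in at about 21 s; it reported no verdict.

- **Pads and lips:** After each pad was released, a wrist picture showed both lips out over it. During the first press one picture looked as if the -y lip was still back, so I pressed 2 mm deeper. Measuring the lip edges afterwards suggested it had already been out.
- **Cover:** It met its stop with about 22 N. Afterwards the cover measured centred over the mouth to within 0.4 mm, and the tab had moved about 84 mm. That fits fully shut.
- **Arm and bystanders:** The fingers are clear, with the tool about 0.23 m up. I did not touch the bystanders or the look-alikes, but I did not measure their positions again at the end.
- **One reading that disagreed:** The wrist force during the second press was about 11 N, where the spring should have given about 15 N. The pictures showed the pad had not slipped and the -y lip edge where it should be when out.

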